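Set up a rocking test: balanced pair and still controls

ROBOT

A 6-joint arm with a two-finger parallel gripper is mounted at the origin on the work surface. World frame = base frame: x ahead of the robot, y to its left, z up, the work surface at z = 0. Lengths are in m, angles in rad, forces in N, time in s.
With the tool pointing down it reaches from about 0.35 to 0.875 m from the base axis. Payload 4.2 kg.
Tool frame: the origin (TCP) lies on the centre line of the jaws, within the pads' length; the fingertips stand arm.tips_ahead ahead of it and the grasp point (between the pads) lies 5 mm behind it (arm.tips_ahead is the distance from the TCP to the fingertips, in m); z points along the fingers, y is the line along which they close (so a half turn about z gives the same grasp; the last joint's range is limited). The gripper opens to 87 mm and grips with 3 to 60 N. Pads are 19 mm wide; open, the fingers measure 117 mm over their backs; the gripper's body (75 mm by 190 mm) begins 51 mm behind the grasp point.
Start: joints at [1.602, 0.385, 0.008, 0, -1.194, -0.259], TCP at [0.141, 0.609, 0.237] pointing down, gripper open.
Joint ranges: [-3.14, 3.14], [-1.21, 2.06], [-1.07, 1.41], [-3.16, 2.05], [-2.99, -0.16], [-3.1, 3.1]. Speed limits (rad/s): [2.79, 2.79, 3.14, 3.14, 3.14, 3.14].

INTERFACE

Orientations are given as a rotation vector (axis times angle).
In Python, from plant import arm, jaws, kin, observe, eyes, ticket gives the robot as it stands. Calls block until the motion is done:
- arm.move_to(position, orientation): joint-space move of the TCP to a pose.
- arm.move_straight(position, ori=None, vel=0.15): straight line of the TCP; ori=None keeps the orientation; vel is the mean speed in m/s.
- arm.move_joints(angles): joint-space move.
- jaws.command_gripper(opening): opening from 0.0 (shut) to 1.0 (fully open); the grip force is fixed at half the most; returns when the fingers have stopped.
- arm.dwell(seconds).
- kin.ik(position, orientation): joint angles nearest the present ones, or None.
- observe(): the state.
- eyes.snapshot(name): name is "scene" or "top"; returns a dict with "frame" (480x640x3 uint8, red, green, blue), "fx", "fy", "cx", "cy" (pixels), "k1" (the pictures are not rectified: a ray, as slopes to the right and down, at radius r is drawn at 1 + k1 r^2 times it, then the intrinsics apply), "origin" and "rotation" of the camera in the world. Camera axes: x right, y down, z forward; pixel columns grow to the right and rows downward; lengths in m; the calibration is good to about 2 mm. A picture is of the moment at which its call begins. There is no depth.
A pose or a line that the arm cannot do raises arm.Unreachable and nothing moves.
- ticket.job_done(): hands the job in, once; it reports no verdict.
The state is a dict: "time": time; "qpos": joint angles; "qvel": joint speeds; "joint_torque": joint torques, N m; "tool_pos": TCP position; "eef_rot": TCP orientation; "wrist_force": force on the tool from outside, world axes, zero at the start; "moment": the same for the moment, N m; "width": opening from 0.0 (shut) to 1.0 (fully open).
Only numpy, scipy, OpenCV 4.12 (cv2) and the standard library are available. Lean on these libraries where they do the work, as an engineer would, in place of code of your own. Each camera call takes 0.05 s, during which the arm holds its last target. There are 200 camera calls.

TASK

Set up the rocking test: first stand the two blue-capped jars on the rocker, one centred on each black pad, so that the tray stays level. Then stand the red-capped jar in the middle of the red mat and the yellow-capped jar in the middle of the yellow mat, as still controls. Move the controls only once both blue jars are in place, keep all jars upright, and leave the white-capped jar where it is.

Things in the scene. Friction and masses are not known exactly. Their poses are not given: they have to be found in the camera images.
- jar_blue_a: cylindrical sample jar, 44 mm diameter and 85 mm tall, straight-sided, light grey body with a paper band, the top 24 mm is a screwed-on blue cap of the same diameter. Origin: centre of the underside; z up along the jar. Starts upright on the bench (bench top z = 0). About 130 g, one of two alike.
- jar_blue_b: cylindrical sample jar, 44 mm diameter and 85 mm tall, straight-sided, light grey body with a paper band, the top 24 mm is a screwed-on blue cap of the same diameter. Origin: centre of the underside; z up along the jar. Starts upright on the bench (bench top z = 0). About 130 g, one of two alike.
- jar_red: cylindrical sample jar, 44 mm diameter and 85 mm tall, straight-sided, light grey body with a paper band, the top 24 mm is a screwed-on red cap of the same diameter. Origin: centre of the underside; z up along the jar. Starts upright on the bench (bench top z = 0). 90 to 180 g. Control.
- jar_yellow: cylindrical sample jar, 44 mm diameter and 85 mm tall, straight-sided, light grey body with a paper band, the top 24 mm is a screwed-on yellow cap of the same diameter. Origin: centre of the underside; z up along the jar. Starts upright on the bench (bench top z = 0). 90 to 180 g. Control.
- jar_white: cylindrical sample jar, 44 mm diameter and 85 mm tall, straight-sided, light grey body with a paper band, the top 24 mm is a screwed-on white cap of the same diameter. Origin: centre of the underside; z up along the jar. Starts upright on the bench (bench top z = 0). Bystander: not part of the job, must stay where it is.
- tray (a joint): tilt (rad) of the rocker's 100 x 240 x 8 mm aluminium tray, pivoting on its short middle line 60 mm above the bench, on a fixed white base 40 mm high. 0 = level, + = pad_left up, pad_right down; stops at +-0.09 (pads then 8 mm up or down). Soft springs (0.9 N m/rad) level it when empty; one jar (or about 1 N) on a pad tips it to the stop, a jar on each pad levels it.
- pad_left (a point): black rubber disc, 72 mm diameter, 3 mm thick, fixed on top of the aluminium rocker tray near its left (+y as the robot sees it) end, 85 mm from the pivot line. It tilts with the tray. This point: centre of its top face (z normal to the tray), 67 mm above the bench when the tray is level. Takes one blue-capped jar.
- pad_right (a point): black rubber disc, 72 mm diameter, 3 mm thick, fixed on top of the aluminium rocker tray near its right (-y as the robot sees it) end, 85 mm from the pivot line. It tilts with the tray. This point: centre of its top face (z normal to the tray), 67 mm above the bench when the tray is level. Takes one blue-capped jar.
- mat_red: flat round red mat, 80 mm diameter, 3 mm thick, fixed on the bench; origin: centre of its underside, z up. Place for the red-capped jar.
- mat_yellow: flat round yellow mat, 80 mm diameter, 3 mm thick, fixed on the bench; origin: centre of its underside, z up. Place for the yellow-capped jar.
Mind the look-alikes: they are no part of the job. Several things have the shape of the mat_red; the one meant has the colours described above.

How it is judged:
On the way, in this order (a step that is already met when the one before it is completed fails the run):
1. both blue-capped jars stand released on the rocker, one on each pad, and the tray is level (((horizontal distance between jar_blue_a and pad_left below 0.013 m and z of jar_blue_a in the frame of pad_left between -0.004 and 0.006 m and angle between the z axis of jar_blue_a and the z axis of pad_left, either way round below 0.1 rad and horizontal distance between jar_blue_b and pad_right below 0.013 m and z of jar_blue_b in the frame of pad_right between -0.004 and 0.006 m and angle between the z axis of jar_blue_b and the z axis of pad_right, either way round below 0.1 rad) or (horizontal distance between jar_blue_b and pad_left below 0.013 m and z of jar_blue_b in the frame of pad_left between -0.004 and 0.006 m and angle between the z axis of jar_blue_b and the z axis of pad_left, either way round below 0.1 rad and horizontal distance between jar_blue_a and pad_right below 0.013 m and z of jar_blue_a in the frame of pad_right between -0.004 and 0.006 m and angle between the z axis of jar_blue_a and the z axis of pad_right, either way round below 0.1 rad)) and value of joint tray between -0.035 and 0.035 rad and linear speed of each of jar_blue_a, jar_blue_b below 0.03 m/s and contact force between each of jar_blue_a, jar_blue_b and the fingers below 0.1 N), for 0.2 s.
2. the red-capped jar stands on the red mat and the yellow-capped jar on the yellow mat, released (horizontal distance between jar_red and mat_red below 0.015 m and z of jar_red in the frame of mat_red between -0.001 and 0.009 m and angle between the z axis of jar_red and the z axis of mat_red, either way round below 0.1 rad and horizontal distance between jar_yellow and mat_yellow below 0.015 m and z of jar_yellow in the frame of mat_yellow between -0.001 and 0.009 m and angle between the z axis of jar_yellow and the z axis of mat_yellow, either way round below 0.1 rad and linear speed of each of jar_red, jar_yellow below 0.03 m/s and contact force between each of jar_red, jar_yellow and the fingers below 0.1 N), for 0.2 s.
At the end, for the whole second after the job is handed in: One blue-capped jar upright on each black pad (within 13 mm of its centre), tray level within 0.035 rad; red- and yellow-capped jars upright on the mats of their colour (within 15 mm); white-capped jar within 20 mm of its start; all released and at rest (all of step 1 and all of step 2 and velocity of joint tray between -0.1 and 0.1 rad/s and contact force between jar_white and the fingers below 0.1 N and distance of jar_white from where it was at the start of the episode below 0.02 m and angle between jar_white's own z axis and vertical below 0.1 rad); the robot touches nothing.
It fails at once if a control jar (red or yellow) is moved more than 20 mm before both blue-capped jars stand on the pads (distance of any of jar_red, jar_yellow from where it was at the start of the episode above 0.02 m and not ((horizontal distance between jar_blue_a and pad_left below 0.03 m and horizontal distance between jar_blue_b and pad_right below 0.03 m and z of jar_blue_a in the frame of pad_left below 0.03 m and z of jar_blue_b in the frame of pad_right below 0.03 m) or (horizontal distance between jar_blue_b and pad_left below 0.03 m and horizontal distance between jar_blue_a and pad_right below 0.03 m and z of jar_blue_b in the frame of pad_left below 0.03 m and z of jar_blue_a in the frame of pad_right below 0.03 m))).
It fails at once if the white-capped jar is moved more than 20 mm (distance of jar_white from where it was at the start of the episode above 0.02 m).
It fails at once if a jar is tipped more than 0.6 rad (angle between any of jar_blue_a, jar_blue_b, jar_red, jar_yellow, jar_white's own z axis and vertical above 0.6 rad).
It also fails if it takes over 128 s, if anything falls off the work surface, if the arm or the gripper's body presses on something with over 40 N, if the wrist force passes 120 N, or if a joint passes its speed limit or range.

## Working session

There is one attempt and no reset: what is moved stays moved. The work goes in short steps, each a Python script; the robot and the scene stay as the last script left them, time stands still between calls to the robot, and variables do not carry over. Pictures are saved under pics/ and viewed, on a budget of 14 in all, crops included, one or two more only if the job needs it, and the job is handed in when it is done.

```bash
mkdir -p pics; ls; python3 - <<'E'
from plant import arm,observe,eyes
import cv2
for n in ("scene","top"):
    s=eyes.snapshot(n); cv2.imwrite(f"pics/{n}0.png",s["frame"][:,:,::-1])
    print(n,{k:v for k,v in s.items() if k!="frame"})
o=observe();print(o["time"],o["eef_rot"],o["tool_pos"],arm.tips_ahead,o["width"])
E
```

```text
pics
scene {'fx': 444.2710728025654, 'fy': 444.2710728025654, 'cx': 321.5209158752923, 'cy': 240.8873416807053, 'k1': -0.0033829676371518506, 'origin': array([ 0.96359742, -0.47851218,  0.73866927]), 'rotation': array([-2.25000611, -0.84790947,  0.36238495])}
top {'fx': 570.7999384845858, 'fy': 570.7999384845858, 'cx': 320.2169970361514, 'cy': 246.78875943079353, 'k1': -0.17107335741199833, 'origin': array([0.34588284, 0.00117754, 1.07683448]), 'rotation': array([-2.12417632,  2.18258619, -0.17629624])}
0.1 [ 3.11921892e+00 -3.57068861e-01 -1.29449532e-04] [0.14103538 0.60835022 0.23555983] 0.014 0.9993805450519231
```

View pics/scene0.png

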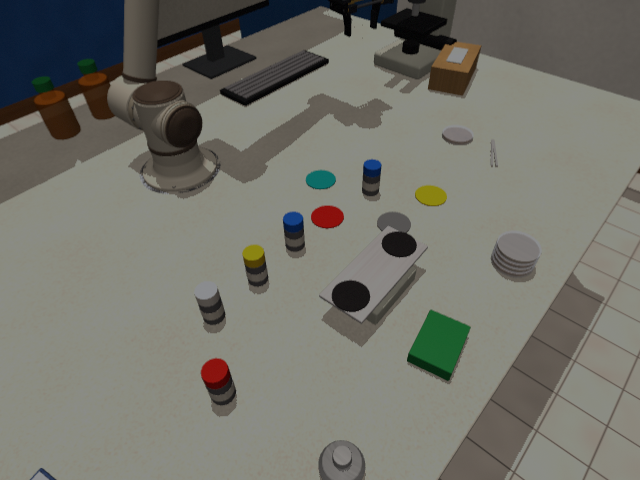

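View pics/top0.png

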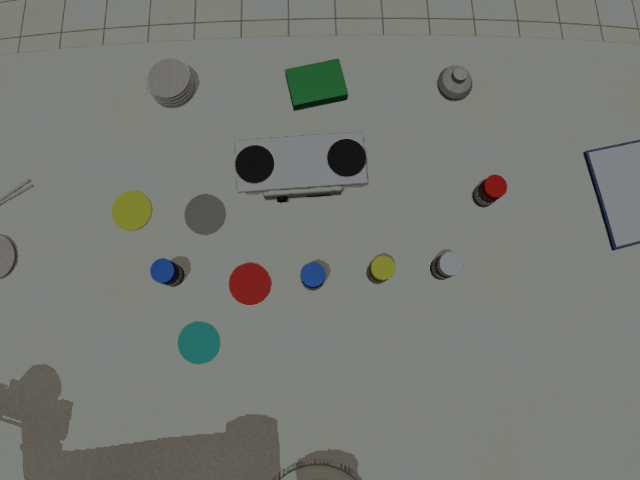

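```bash
cat > h.py <<'E'
import cv2,numpy as np
from scipy.spatial.transform import Rotation as R
from plant import arm,jaws,kin,observe,eyes,ticket
def ray(s,uv):
    K=np.array([[s["fx"],0,s["cx"]],[0,s["fy"],s["cy"]],[0,0,1]])
    p=cv2.undistortPoints(np.array([[uv]],float),K,np.array([s["k1"],0,0,0]))[0,0]
    return R.from_rotvec(s["rotation"]).apply([p[0],p[1],1.])
def onplane(s,uv,z):
    d=ray(s,uv);o=s["origin"];return (o+d*(z-o[2])/d[2])
RANGES=dict(red=[((0,150,60),(8,255,255)),((172,150,60),(180,255,255))],yellow=[((22,140,60),(36,255,255))],
 blue=[((100,140,50),(128,255,255))],black=[((0,0,0),(180,255,32))],green=[((50,120,30),(75,255,255))])
def blobs(s,c,amin=150):
    h=cv2.cvtColor(s["frame"],cv2.COLOR_RGB2HSV)
    m=sum(cv2.inRange(h,np.array(a),np.array(b)) for a,b in RANGES[c])
    out=[]
    for k in cv2.findContours(m,cv2.RETR_EXTERNAL,cv2.CHAIN_APPROX_NONE)[0]:
        k=cv2.convexHull(k);M=cv2.moments(k)
        if M["m00"]>amin: out.append((M["m10"]/M["m00"],M["m01"]/M["m00"],M["m00"]))
    return out
def report(names=("top","scene"),cols=("blue","red","yellow","black")):
    for n in names:
        s=eyes.snapshot(n)
        for c in cols:
            for u,v,a in blobs(s,c):
                z=[.067] if c=="black" else [.003,.073,.140]
                print(n,c,f"({u:.0f},{v:.0f}) a={a:.0f}",[f"z{q}: {onplane(s,(u,v),q)[:2].round(4)}" for q in z])
E
python3 - <<'E'
from h import *
report()
s=eyes.snapshot("top");f=s["frame"][:,:,::-1]
cv2.imwrite("pics/crop1.png",cv2.resize(f[110:390,90:530],(800,509)))
print(observe()["time"])
E
```

```text
top blue (312,275) a=450 ['z0.003: [ 0.4502 -0.0034]', 'z0.073: [ 0.4434 -0.0031]', 'z0.14: [ 0.4369 -0.0028]']
top blue (162,270) a=426 ['z0.003: [0.4659 0.2827]', 'z0.073: [0.4581 0.2643]', 'z0.14: [0.4506 0.2468]']
top red (250,283) a=1310 ['z0.003: [0.4371 0.1153]', 'z0.073: [0.4312 0.1079]', 'z0.14: [0.4255 0.1007]']
top red (495,186) a=382 ['z0.003: [ 0.6162 -0.369 ]', 'z0.073: [ 0.5986 -0.3448]', 'z0.14: [ 0.5817 -0.3217]']
top yellow (382,268) a=452 ['z0.003: [ 0.4601 -0.1359]', 'z0.073: [ 0.4527 -0.127 ]', 'z0.14: [ 0.4456 -0.1184]']
top yellow (131,210) a=1158 ['z0.003: [0.5852 0.3463]', 'z0.073: [0.5696 0.3238]', 'z0.14: [0.5546 0.3023]']
top black (599,202) a=171 ['z0.067: [ 0.5671 -0.5538]']
top black (254,164) a=1052 ['z0.067: [0.6512 0.098 ]']
top black (346,157) a=1046 ['z0.067: [ 0.6593 -0.0711]']
top black (320,102) a=203 ['z0.067: [ 0.7688 -0.0252]']
scene blue (293,222) a=324 ['z0.003: [0.3883 0.0472]', 'z0.073: [ 0.443  -0.0028]', 'z0.14: [ 0.4954 -0.0507]']
scene blue (372,168) a=232 ['z0.003: [0.4033 0.3415]', 'z0.073: [0.4566 0.2635]', 'z0.14: [0.5076 0.1888]'
[... 269 characters left out ...]
386 0.115 ]', 'z0.073: [0.4885 0.0585]', 'z0.14: [0.5363 0.0044]']
scene yellow (253,256) a=393 ['z0.003: [ 0.3986 -0.0896]', 'z0.073: [ 0.4524 -0.1266]', 'z0.14: [ 0.5038 -0.162 ]']
scene yellow (430,195) a=476 ['z0.003: [0.5858 0.3458]', 'z0.073: [0.6217 0.2673]', 'z0.14: [0.6562 0.1923]']
scene black (350,296) a=862 ['z0.067: [ 0.6608 -0.0721]']
scene black (399,244) a=630 ['z0.067: [0.6524 0.0974]']
scene black (179,132) a=1624 ['z0.067: [-0.0537  0.0525]']
scene black (268,83) a=1500 ['z0.067: [-0.075   0.4147]']
scene black (418,31) a=2293 ['z0.067: [0.0619 1.0772]']
scene black (359,14) a=1532 ['z0.067: [-0.2277  1.0775]']
scene black (219,41) a=4736 ['z0.067: [-0.4587  0.5245]']
0.25
```

View pics/crop1.png

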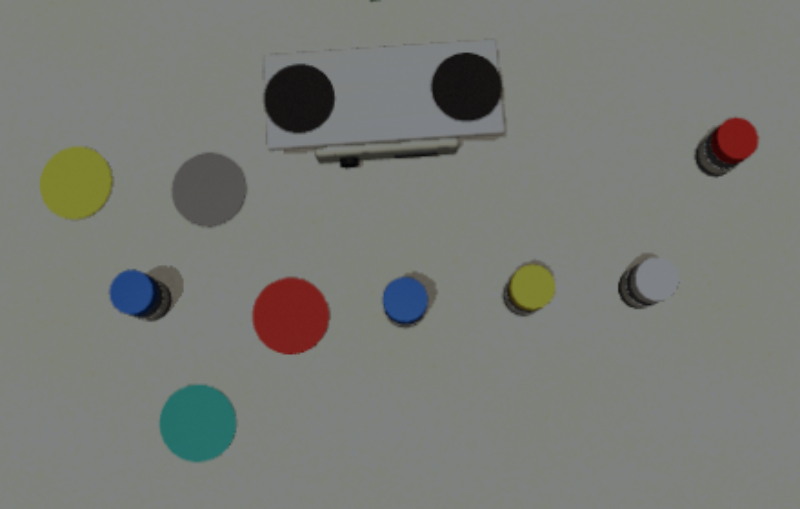

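Blue jars are at top (312,275) and (162,270). The red cap (495,186) could be confused with the red mat (250,283), and the yellow cap (382,268) with the yellow mat (131,210). The grey disc (205,214), the teal disc (199,343) and the white stack (170,82) are look-alikes of the mats. The crop confirms these choices, and the two views agree within 3 mm.

```bash
cat >> h.py <<'E'
PSI=np.pi/2+0.047   # closing line along the tray's pivot line
H=.055; HOVER=.27
def ori(tilt=0,psi=PSI):
    ax=R.from_euler("z",.047).apply([1,0,0])
    return (R.from_rotvec(tilt*ax)*R.from_euler("z",psi)*R.from_euler("x",np.pi)).as_rotvec()
def best_psi(xy): 
    for p in (PSI,PSI-np.pi):
        q=kin.ik(np.r_[xy,HOVER],ori(0,p)); print("psi",round(p,2),None if q is None else np.round(q,2))
def pick(xy,psi):
    arm.move_to(np.r_[xy,HOVER],ori(0,psi))
    arm.move_straight(np.r_[xy,H+.05],vel=.25); arm.move_straight(np.r_[xy,H],vel=.1)
    jaws.command_gripper(0.0); w=observe()["width"]
    arm.move_straight(np.r_[xy,HOVER],vel=.2); print("width",w,observe()["width"],"t",observe()["time"])
def place(xy,zb,psi,tilt=0,zstart=.02,fstop=4):
    o=ori(tilt,psi); up=-R.from_rotvec(o).as_matrix()[:,2]
    P=lambda z:np.r_[xy,z]+H*up
    arm.move_to(P(HOVER-H),o); arm.move_straight(P(zb+zstart),vel=.2); arm.dwell(.3)
    f0=observe()["wrist_force"][2]; z=zb+.010; arm.move_straight(P(z),vel=.06)
    while z>zb-.003:
        z-=.001; arm.move_straight(P(z),vel=.03); f=observe()["wrist_force"][2]-f0
        if z<zb+.0015: print(f"z {z:.4f} f {f:.2f}")
        if abs(f)>fstop or (z<=zb+1e-6 and abs(f)>1.5): break
    jaws.command_gripper(1.0); arm.dwell(.3)
    arm.move_straight(P(HOVER-H),vel=.2); print("t",observe()["time"])
E
python3 - <<'E'
from h import *
for xy in [(.443,-.003),(.457,.264),(.597,-.343),(.4525,-.127),(.438,.115),(.5855,.346),(.652,.0977),(.66,-.0716)]: best_psi(xy)
E
```

```text
psi 1.62 [ 0.36  0.04 -0.35  0.   -1.18  2.83]
psi -1.52 [ 0.36  0.04 -0.35  0.   -1.18 -0.32]
psi 1.62 [ 0.83  0.2  -0.17  0.   -1.2   2.36]
psi -1.52 [ 0.83  0.2  -0.17  0.   -1.2  -0.78]
psi 1.62 [-0.29  0.48  0.24  0.   -1.33 -2.81]
psi -1.52 [-0.29  0.48  0.24  0.   -1.33  0.33]
psi 1.62 None
psi -1.52 [ 0.07  0.09 -0.3   0.   -1.18 -0.03]
psi 1.62 [ 0.62  0.06 -0.33  0.   -1.18  2.57]
psi -1.52 [ 0.62  0.06 -0.33  0.   -1.18 -0.57]
psi 1.62 [ 0.77  0.46  0.21  0.   -1.32  2.42]
psi -1.52 [ 0.77  0.46  0.21  0.   -1.32 -0.72]
psi 1.62 [ 0.39  0.43  0.16  0.   -1.3   2.8 ]
psi -1.52 [ 0.39  0.43  0.16  0.   -1.3  -0.35]
psi 1.62 [ 0.14  0.43  0.17  0.   -1.31  3.05]
psi -1.52 [ 0.14  0.43  0.17  0.   -1.31 -0.09]
```

```bash
cat >> h.py <<'E'
PS=PSI-np.pi
E
python3 - <<'E'
from h import *
pick((.457,.264),PS)
place((.652,.0977),.067-.0077,PS,tilt=-.09)
arm.move_to([.443,-.003,HOVER],ori(0,PS))
s=eyes.snapshot("scene"); cv2.imwrite("pics/s2.png",s["frame"][:,:,::-1])
t=eyes.snapshot("top")
for n,q in (("scene",s),("top",t)):
    for u,v,a in blobs(q,"blue"): print(n,(round(u),round(v)),onplane(q,(u,v),.073).round(4),onplane(q,(u,v),.132).round(4))
E
```

```text
width 0.5036561863700395 0.49911281345834885 t 5.45
z 0.0603 f -0.63
z 0.0593 f 0.81
z 0.0583 f 5.94
t 12.85
scene (293, 222) [ 0.4431 -0.0028  0.073 ] [ 0.4892 -0.045   0.132 ]
scene (403, 219) [0.6206 0.1604 0.073 ] [0.651  0.1038 0.132 ]
scene (62, 42) [-0.8989  0.134   0.073 ] [-0.7338  0.0797  0.132 ]
top (312, 281) [ 0.4331 -0.0024  0.073 ] [ 0.428  -0.0022  0.132 ]
top (248, 153) [0.6712 0.1098 0.073 ] [0.652  0.1034 0.132 ]
```

View pics/s2.png

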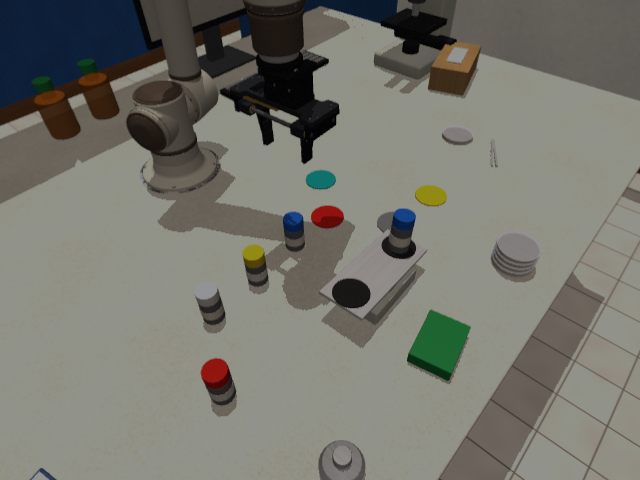

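```bash
sed -i 's/zstart=.02,fstop=4/zstart=.02,fstop=4,over=.003/; s/while z>zb-.003:/while z>zb-over+1e-6:/' h.py
python3 - <<'E'
from h import *
pick((.443,-.003),PS)
place((.660,-.0716),.067,PS,zstart=.03,over=0)
arm.move_to([.4525,-.127,HOVER],ori(0,PS))
s=eyes.snapshot("scene"); t=eyes.snapshot("top")
cv2.imwrite("pics/s3.png",np.hstack([cv2.resize(s["frame"][150:350,280:480],(400,400)),cv2.resize(t["frame"][90:290,200:400],(400,400))])[:,:,::-1])
for n,q in (("scene",s),("top",t)):
    for u,v,a in blobs(q,"blue"): print(n,(round(u),round(v)),onplane(q,(u,v),.140).round(4))
    for c in ("red","yellow"):
        for u,v,a in blobs(q,c): print(n,c,(round(u),round(v)),onplane(q,(u,v),.073).round(4))
E
```

```text
width 0.5032860495457229 0.49777126948107214 t 17.6167
z 0.0680 f 0.36
z 0.0670 f 0.44
t 24.725
scene (351, 270) [ 0.6599 -0.0723  0.14  ]
scene (402, 218) [0.6509 0.0969 0.14  ]
scene (62, 42) [-0.711   0.0724  0.14  ]
scene red (215, 373) [ 0.5964 -0.3416  0.073 ]
scene red (327, 217) [0.4885 0.0585 0.073 ]
scene yellow (253, 256) [ 0.4521 -0.1265  0.073 ]
scene yellow (430, 195) [0.6217 0.2673 0.073 ]
top (251, 151) [0.6528 0.0964 0.14  ]
top (349, 144) [ 0.6601 -0.0723  0.14  ]
top yellow (377, 270) [ 0.4496 -0.1188  0.073 ]
top yellow (131, 210) [0.5695 0.3238 0.073 ]
```

View pics/s3.png

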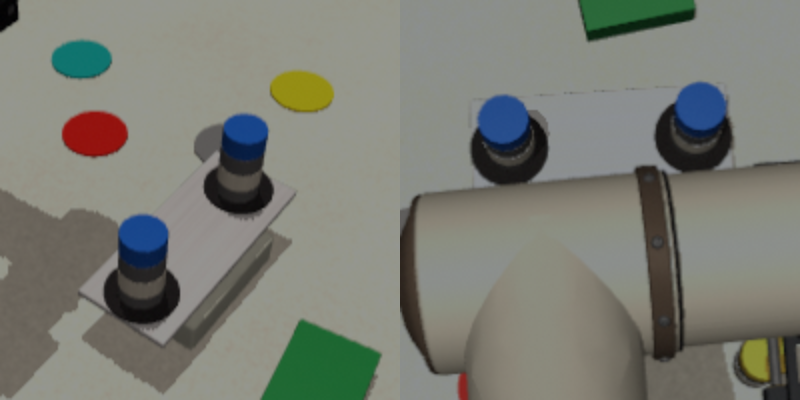

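Both jars are centred on their pads within 2 mm and the tray is level. The controls come next.

```bash
sed -i 's/HOVER=.27/HOVER=.31/' h.py
python3 - <<'E'
from h import *
pick((.4525,-.127),PS); place((.5855,.346),.003,PS)
pick((.5965,-.3425),PS); place((.438,.115),.003,PS)
arm.move_to([.35,.45,.35],ori(0,PS)); arm.dwell(.5)
s=eyes.snapshot("scene"); t=eyes.snapshot("top")
cv2.imwrite("pics/s4.png",np.hstack([cv2.resize(s["frame"][110:430,180:500],(400,400)),cv2.resize(t["frame"][70:390,90:410],(400,400))])[:,:,::-1])
for n,q in (("scene",s),("top",t)):
    for c,z in (("blue",.14),("red",.076),("yellow",.076)):
        for u,v,a in blobs(q,c): print(n,c,(round(u),round(v)),a,onplane(q,(u,v),z).round(4))
print(observe()["time"])
E
```

```text
width 0.49843844870705645 0.5002120490799205 t 29.8167
z 0.0040 f -0.40
z 0.0030 f -1.23
z 0.0020 f 6.51
t 38.9833
width 0.4990168277234396 0.49822847998309616 t 45.2667
z 0.0040 f -0.38
z 0.0030 f -0.37
z 0.0020 f 8.27
t 54.4083
scene blue (351, 270) 500.5 [ 0.66   -0.0717  0.14  ]
scene blue (402, 218) 396.5 [0.6512 0.0977 0.14  ]
scene blue (60, 42) 10931.5 [-0.7174  0.0673  0.14  ]
scene red (327, 217) 520.0 [0.4918 0.0547 0.076 ]
scene red (327, 192) 259.5 [0.4362 0.1174 0.076 ]
scene yellow (430, 196) 457.0 [0.6238 0.2628 0.076 ]
scene yellow (435, 172) 259.0 [0.5842 0.3478 0.076 ]
top blue (251, 150) 464.0 [0.6544 0.0964 0.14  ]
top blue (350, 143) 475.5 [ 0.6614 -0.0725  0.14  ]
top red (250, 283) 1308.0 [0.4309 0.1076 0.076 ]
top yellow (129, 209) 1344.0 [0.5722 0.3274 0.076 ]
56.3167
```

View pics/s4.png

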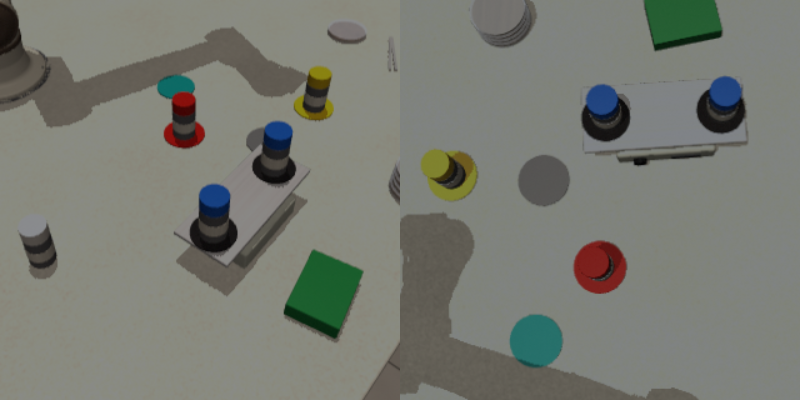

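Every jar is upright and in place: the controls sit about 2–3 mm off their mat centres, the blues within 2–3 mm of their pads, and the tray is level. The white jar was never approached.

```bash
python3 -c "
from h import *
ticket.job_done()"
```

```text
the job is handed in; nothing more can be done
```

The rocking test is set up and handed in at about 56 s of the 128 s allowed. I placed one blue-capped jar on each black pad first, left then right. After that the yellow-capped jar went on the yellow mat and the red-capped jar on the red mat.

**Blue jars and tray:** in both cameras the jars measured within about 3 mm of their pad centres, and the tray looked level. I judged the level by eye and from the cap positions, not from a tilt reading.

**Controls:** in the scene camera the red and yellow jars measured about 3 mm and 2 mm from their mat centres. The top camera could not check this, because each cap merged with its own mat in the colour mask. By eye in that picture they looked centred and upright.

**White jar:** the arm never went down near it, and it looked upright and in its place in the last scene picture. I did not measure its position.

**Disagreements:** the two cameras differed by 1–3 mm at most, well inside the tolerances. In two top pictures the arm hid or partly covered a jar and shifted its position, so I ignored those readings.

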